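# Line up a quarter-turn fastener and hold the filter cover pressed shut

## Robot

A 6-joint arm with a two-finger parallel gripper is mounted at the origin on a cart in front of the work surface, level with it; the furniture and walls round the work are solid. World frame = base frame: x ahead of the robot, y to its left, z up, the work surface at z = 0. Lengths are in m, angles in rad, forces in N, time in s.
With the tool pointing down it reaches from about 0.35 to 0.85 m from the base axis. Payload 8.1 kg.
Tool frame: the origin (TCP) lies on the centre line of the jaws, within the pads' length; the fingertips stand 17 mm ahead of it and the grasp point (between the pads) lies 2 mm behind it (robot.tip_reach is the z of the fingertips in the tool frame, in m); z points along the fingers, y is the direction in which the jaws open and shut (so a half turn about z gives the same grasp; the last joint's range is limited). The gripper opens to 93 mm and grips with 3 to 60 N. Pads are 15 mm wide; open, the fingers measure 128 mm over their backs; the gripper's body (75 mm by 188 mm) begins 65 mm behind the grasp point.
Start: joints at [1.168, 0.13, 1.488, -0, 1.523, -0.085], TCP at [0.187, 0.57, 0.236] pointing down, gripper open.
Joint ranges: [-2.96, 2.96], [-0.89, 2.26], [0.02, 2.5], [-1.34, 4.48], [0, 2.73], [-2.66, 2.66]. Speed limits (rad/s): [2.39, 2.39, 2.79, 3.14, 3.14, 3.14].

## Interface

Orientations are given as a rotation vector (axis times angle).
In Python, from plant import robot, read_camera, ticket gives the robot as it stands.
- The arm moves only by the tool arm_command, never from a script. Its argument "rows" is a list of rows, each a list of 7 numbers: the shift along the world's x, y, z each as a share of 0.8 m, from -1 to 1, then the turn, a rotation vector about the world's x, y, z each as a share of 30 degrees, from -1 to 1, then the closure, from 0 (fully open) to 1 (shut). A call has 1 to 12 rows; each row is the pose to reach, as a shift and turn from the pose measured when the call began; what a row does not reach only later rows make up. A row lasts 1/12 s, in which the tool goes at most 41.7 mm and 7.16 degrees, less where a joint would pass 70% of its speed; a pose out of reach is approached as far as the arm can. A call with a number of a shift or a turn outside -1 to 1 is refused whole. A call with a gripper value outside its range is refused whole. The fingers move at their own pace and stop on an object; "grip_force" is the grip in N (left out, the last holds). Time passes only in rows, so rows that repeat a pose let the fingers close. It gives the time, the measured TCP pose, the force and the opening at its end, in the units of the state.
- robot.read_state(): the state, without advancing time (a new reading comes with each control period).
- read_camera(name): name is "side" or "top" or "wrist"; returns a dict with "frame" (420x560x3 uint8, red, green, blue), "camera_matrix" (3x3 intrinsics, pixels), "cam_to_world" (4x4, takes a point from camera to world coordinates). Camera axes: x right, y up, looking along -z (the intrinsics and any distortion apply to the point x, -y, -z); pixel columns grow to the right and rows downward; lengths in m; the calibration is good to about 2 mm. A picture is of the moment at which its call begins. There is no depth.
- ticket.close_job(): hands the job in, once; it reports no verdict.
The state is a dict: "t": time; "q": joint angles; "dq": joint speeds; "joint_torque": joint torques, N m; "tool_pos": TCP position; "orientation": TCP orientation; "force": force on the tool from outside, world axes, zero at the start; "wrist_torque": the same for the moment, N m; "opening": finger opening in m.
Only numpy, scipy, OpenCV 4.12 (cv2) and the standard library are available. Lean on these libraries where they do the work, as an engineer would, in place of code of your own. Each camera call takes 0.05 s, during which the arm holds its last target.

## Task

The vacuum unit has its new filter: first turn the black clamp knob of the cover's stay anticlockwise to its stop, so that the propped access panel sinks, then turn the red T handle of its quarter-turn fastener clockwise until it lines up with the two white marks and its cross pin can enter the slot in the frame. Press the panel down fully flush on its frame against the springy gasket, and finish while still holding it pressed there, with the handle still in line with the marks: do not lock it and do not let go, since I want to look along the gasket before it is locked. Leave the other things on the bench as they stand.

Things in the scene. Friction and masses are not known exactly. Their poses are not given: they have to be found in the camera images.
- unit: White bench vacuum unit, 250 (x) x 330 (y) x 100 mm high, fixed; blue band and dark display strip on its front. Origin: centre of its underside; own x to its back, own y to its left; turned by up to 0.25 rad. Its deck is 100 mm up: on the left an open filter bay with raised aluminium frame (face 106 mm above the bench) under the hinged access panel, on the right the panel's stay and clamp.
- clamp_knob (a joint): Angle of the black bar knob that clamps the sliding stay, rad. 0 (to 0.2) = clamped, its bar along the unit's own y; grows as it is turned anticlockwise seen from above, to a stop at 1.4. The stay is free from about 1.05 on. Turning takes about 0.06 N m; the knob stays where it is left and only turns in place, also when the panel sinks.
- clamp_grip (a point): Point on the clamp knob's upright axis at mid height of its bar grip, 156 mm above the bench, at (-76, -105) mm in the unit's x, y. Bar 46 mm long, 13 thick, 27 high, its top 15 mm above this point; under it a disc of 30 mm diameter (top 19.5 mm below this point) on an aluminium block. Own y lies along the bar and turns with it.
- panel (a joint): Angle of the access panel, rad: 0 = flush on the frame, grows as its front edge rises. Starts propped at about 0.356. Freed, it sinks by itself in 1 to 2 s until the fastener's cross pin lies on the slotted tab (0.07) or, with the pin in line, on the springy gasket (0.034). Then about 9 N downward at the fastener presses it flush; released, it springs up again.
- panel_front (a point): Middle of the top of the panel's front edge; moves with the panel. The panel is a grey sheet, 190 x 190 x 4 mm, hinged along its back edge, 190 mm behind this point; the hinge axis runs along the unit's own y through (80, 50) mm in its x, y, 106 mm above the bench. The panel's middle line lies 50 mm left of the unit's.
- receptacle (a point): Middle of the slot in the steel tab at the front of the frame, at the tab's top face 99 mm above the bench. The slot is 9 mm wide and 30 mm long, along the unit's own y; the fastener's cross pin (24 mm long, 4 mm thick, under the panel, parallel to the T handle) passes it only when in line, and stays clear below it when the panel is flush.
- fastener (a joint): Angle of the quarter-turn fastener, rad: 0 = its T handle lies along the unit's own y, in line with the two white marks on the panel; positive = turned anticlockwise seen from above. Starts at 0.7 to 1.3; turns freely (0.04 N m) from -0.4 to 1.5, no stop at 0, stays where it is left. The pin passes the slot within about 0.15 of 0. Turned away again when flush, it would lock.
- fastener_grip (a point): Point on the fastener's axis at mid height of its red T handle, 26 mm above the panel's top face, 148 mm in front of the hinge, on the panel's middle line; moves and tilts with the panel. Handle 44 mm long, 12 thick, 27 high, its top 15 mm above this point; under it a disc of 32 mm diameter (top 19.5 mm below this point). Own y lies along the handle.
- kit_box: Bystander: teal kit carton, 143 x 165 x 118 mm; stands loose on the bench, origin at the centre of its underside. To be left alone.
- rack_falcon: Bystander: clear tube rack holding three capped tubes, 58 x 132 x 115 mm; stands loose on the bench, origin at the centre of its underside. To be left alone.
- bottle_amber: Bystander: brown bottle with black cap, 54 mm across, 120 mm tall; stands loose on the bench, origin at the centre of its underside. To be left alone.
- timer: Bystander: white bench timer with three coloured keys, 70 x 66 x 21 mm; stands loose on the bench, origin at the centre of its underside. To be left alone.
- tip_box: Bystander: pipette-tip box, blue below and clear above, 94 x 127 x 93 mm; stands loose on the bench, origin at the centre of its underside. To be left alone.
- bottle_buffer: Bystander: white plastic bottle with blue cap, 64 mm across, 150 mm tall; stands loose on the bench, origin at the centre of its underside. To be left alone.

How it is judged:
On the way:
1. the clamp knob is turned open, freeing the stay (value of joint clamp_knob above 1.1 rad), for 0.1 s.
At the end, for the whole second after the job is handed in: The robot is pressing on the panel (or its T handle) with more than 3 N and holds it flush on the frame (panel angle under 0.012 rad, about 2 mm at its front edge), the fastener in line with the slot (within 0.25 rad of the marks, not locked), the clamp knob still open (over 1.0 rad) (value of joint panel below 0.012 rad and value of joint fastener between -0.25 and 0.25 rad and value of joint clamp_knob above 1 rad and contact force between any of the fingers, the arm and panel above 3 N); the arm keeps its last pose, push and grip.
It fails at once if a bystander is pushed more than 30 mm or knocked over (distance of any of kit_box, rack_falcon, bottle_amber, timer, tip_box, bottle_buffer from where it was at the start of the episode above 0.03 m or angle between any of kit_box, rack_falcon, bottle_amber, timer, tip_box, bottle_buffer's own z axis and vertical above 0.4 rad).
It also fails if it takes over 45 s, if anything falls off the work surface, if the arm or the gripper's body presses on something with over 40 N, if the wrist force passes 120 N, or if a joint passes its speed limit or range.

## Working session

There is one attempt and no reset: what is moved stays moved. The work goes in short steps, Python scripts to look and compute and a tool call to move; the robot and the scene stay as the last step left them, time stands still between calls to the robot, and variables do not carry over. Pictures are saved under pics/ and viewed, and the job is handed in when it is done.

Besides the shell and the picture viewer there is one more tool, called after "Emit:" as name(argument=value, ...) on one line, values as JSON. arm_command: Moves the arm, as the interface text tells. Shift numbers are shares of 0.8 m and turn numbers shares of 30 degrees, none past 1 either way. Its arguments: {"type":"object","properties":{"rows":{"type":"array","items":{"type":"array","items":{"type":"number","minimum":-1,"maximum":1}}},"grip_force":{"type":"number"}},"required":["rows"]}

```bash
ls; mkdir -p pics; python3 - <<'E'
from plant import robot, read_camera
import cv2
print(robot.read_state())
for n in ["side","top","wrist"]:
    c=read_camera(n); cv2.imwrite(f"pics/{n}0.png",c["frame"][:,:,::-1]); print(n,c["camera_matrix"].round(1).tolist(),c["cam_to_world"].round(3).tolist(),[k for k in c])
E
```

```text
pics
{'t': 0.0, 'q': array([ 1.16759539e+00,  1.31170896e-01,  1.48928520e+00, -3.27401833e-05,
        1.52300148e+00, -8.53621748e-02]), 'dq': array([-5.36105878e-05,  2.85817664e-04, -7.74306526e-04,  7.67865527e-04,
       -1.64635149e-03, -2.74445875e-04]), 'joint_torque': array([-1.37436178e-03, -5.59804523e+01, -4.91791356e+01,  7.71534140e-02,
        3.42892623e-02, -1.24121552e-04]), 'tool_pos': array([0.18726192, 0.56945391, 0.23457836]), 'orientation': array([-4.97092072e-01, -3.10159012e+00,  2.85448439e-03]), 'force': array([ 0.95334472, -0.23862821,  0.01298053]), 'wrist_torque': array([-0.01729144, -0.0098811 ,  0.01692869]), 'opening': 0.09268987540443549}
side [[393.5, 0.0, 280.7], [0.0, 393.5, 215.6], [0.0, 0.0, 1.0]] [[-0.932, 0.151, -0.328, 0.047], [-0.361, -0.413, 0.836, 1.399], [-0.009, 0.898, 0.44, 0.775], [0.0, 0.0, 0.0, 1.0]] ['frame', 'camera_matrix', 'cam_to_world']
top [[410.2, 0.0, 282.3], [0.0, 410.2, 211.8], [0.0, 0.0, 1.0]] [[0.022, 0.988, -0.153, 0.321], [-0.999, 0.026, 0.025, 0.126], [0.028, 0.152, 0.988, 1.492], [0.0, 0.0, 0.0, 1.0]] ['frame', 'camera_matrix', 'cam_to_world']
wrist [[324.7, 0.0, 276.0], [0.0, 324.7, 204.6], [0.0, 0.0, 1.0]] [[0.312, -0.919, -0.239, 0.122], [0.95, 0.301, 0.082, 0.592], [-0.003, -0.253, 0.967, 0.383], [0.0, 0.0, 0.0, 1.0]] ['frame', 'camera_matrix', 'cam_to_world']
```

View pics/side0.png

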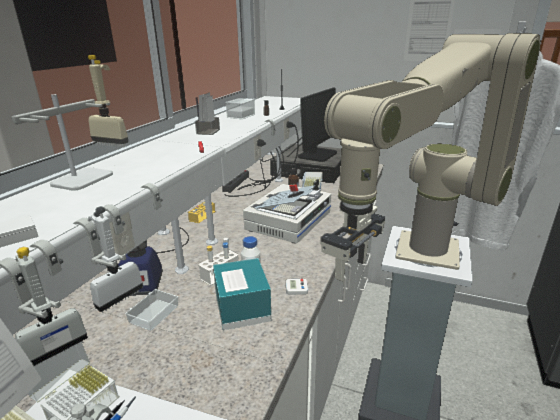

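View pics/top0.png

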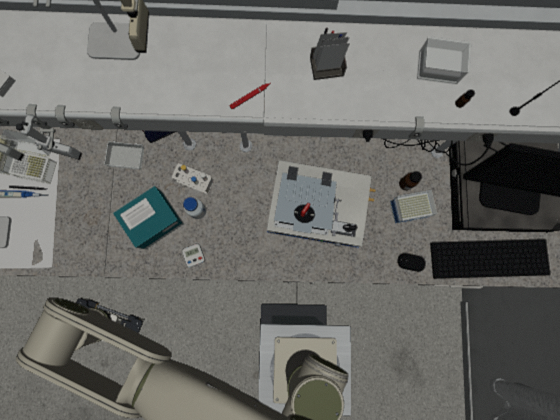

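View pics/wrist0.png

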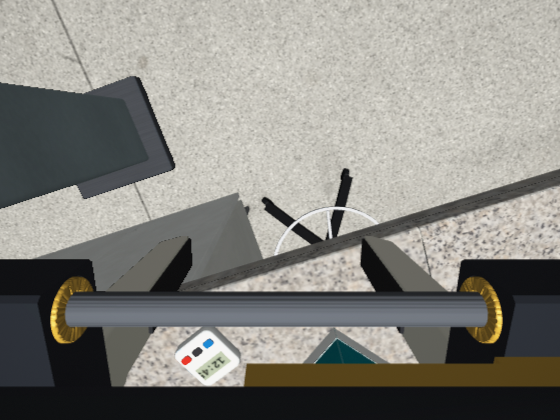

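The top view shows the unit around pixel (320,203), with the red handle near (307,210) and the black knob near (350,228). I'll zoom in and measure them.

```bash
cat > h.py <<'E'
import numpy as np, cv2
from plant import robot, read_camera
def ray(c,u,v):
    K=c["camera_matrix"];T=np.array(c["cam_to_world"])
    d=np.array([(u-K[0,2])/K[0,0],-(v-K[1,2])/K[1,1],-1.0])
    return T[:3,3],T[:3,:3]@d
def onz(c,u,v,z):
    o,d=ray(c,u,v); return o+d*(z-o[2])/d[2]
def proj(c,p):
    T=np.array(c["cam_to_world"]);K=c["camera_matrix"]
    q=T[:3,:3].T@(np.array(p)-T[:3,3]); return np.array([K[0,0]*q[0]/-q[2]+K[0,2],K[1,1]*-q[1]/-q[2]+K[1,2]])
E
python3 - <<'E'
from h import *
c=read_camera("top");f=c["frame"][150:260,250:390,::-1]
cv2.imwrite("pics/topz.png",cv2.resize(f,None,fx=5.5,fy=5.4,interpolation=cv2.INTER_CUBIC))
c=read_camera("side");f=c["frame"][170:250,230:345,::-1]
cv2.imwrite("pics/sidez.png",cv2.resize(f,None,fx=6.9,fy=6.9,interpolation=cv2.INTER_CUBIC))
E
```

```text
(no output)
```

View pics/topz.png

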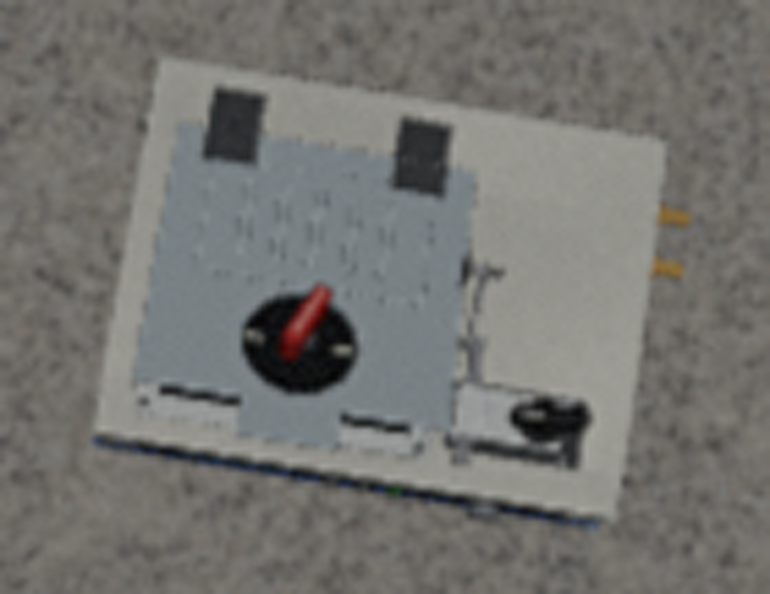

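View pics/sidez.png

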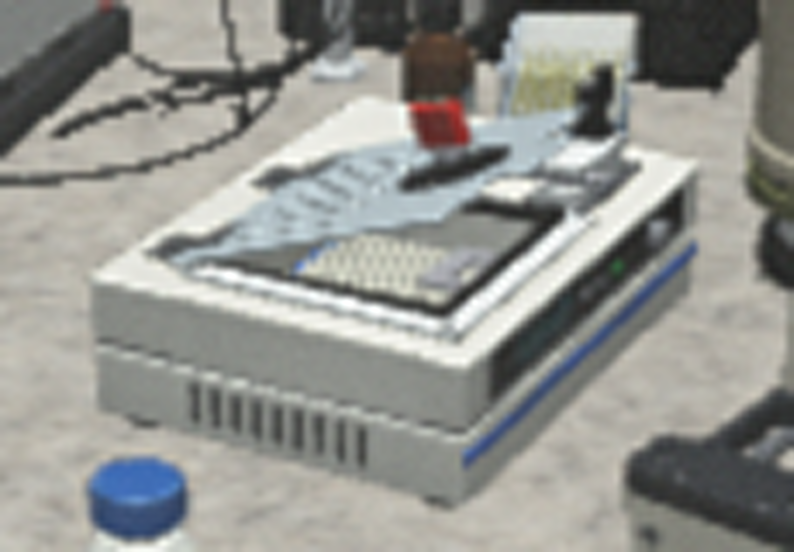

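```bash
python3 - <<'E'
from h import *
c=read_camera("top")
pz=np.array([[162,60],[665,140],[610,522],[97,437]])
px=pz/[5.5,5.4]+[250,150]-0.4
P=np.array([onz(c,u,v,0.1) for u,v in px]);print(P.round(4))
M=np.array([[.125,.165],[.125,-.165],[-.125,-.165],[-.125,.165]])
a=P[:,:2]-P[:,:2].mean(0)
th=np.arctan2((M[:,0]*a[:,1]-M[:,1]*a[:,0]).sum(),(M*a).sum())
R=np.array([[np.cos(th),-np.sin(th)],[np.sin(th),np.cos(th)]])
t=P[:,:2].mean(0)
print("th",th,"t",t,"res",(P[:,:2]-t-M@R.T).round(4))
def W(x,y,z):return np.r_[t+R@[x,y],z]
k=W(-.076,-.105,.156);print("knob",k,proj(c,k),(proj(c,k)-[250,150])*[5.5,5.4])
A=.356;x=.08-.148*np.cos(A)-.026*0
fg=W(.08-.148*np.cos(A)-(.026)*np.sin(A)*1,.05,.106+.148*np.sin(A)+.026*np.cos(A))
print("fast",fg,(proj(c,fg)-[250,150])*[5.5,5.4])
s=read_camera("side");print("side zoom",(proj(s,k)-[230,170])*6.9,(proj(s,fg)-[230,170])*6.9)
for n,w in [("kit",0)]:pass
E
```

```text
[[ 0.7173  0.1067  0.1   ]
 [ 0.6734 -0.2148  0.1   ]
 [ 0.4249 -0.1778  0.1   ]
 [ 0.4709  0.1413  0.1   ]]
th -0.1410489112722322 t [ 0.57163039 -0.03614483] res [[-0.0012 -0.0029]
 [ 0.0012  0.0023]
 [ 0.0002  0.0042]
 [-0.0002 -0.0035]]
knob [ 0.48162407 -0.12941788  0.156     ] [349.4600261  227.49244081] [547.03014354 418.45918039]
fast [0.51155072 0.02288751 0.18195188] [297.23994756 357.43774035]
side zoom [594.79543812  89.49787594] [470.58710118 131.76209284]
```

The knob and panel predictions match the image. I'll move above the knob, turning the jaws from 72° to about -8° on the way.

Emit:
arm_command(rows=[[0.25, -0.59, 0.04, 0, 0, -1, 0], [0.25, -0.59, 0.04, 0, 0, -1, 0], [0.25, -0.59, 0.04, 0, 0, -1, 0], [0.25, -0.59, 0.04, 0, 0, -1, 0], [0.25, -0.59, 0.04, 0, 0, -1, 0], [0.25, -0.59, 0.04, 0, 0, -1, 0], [0.25, -0.59, 0.04, 0, 0, -1, 0], [0.25, -0.59, 0.04, 0, 0, -1, 0], [0.25, -0.59, 0.04, 0, 0, -1, 0], [0.25, -0.59, 0.04, 0, 0, -1, 0], [0.25, -0.59, 0.04, 0, 0, -1, 0], [0.25, -0.59, 0.04, 0, 0, -1, 0]], grip_force=30)

```text
t: 1.35
tool_pos: [0.3824, 0.1085, 0.2671]
orientation: [1.282, 2.867, 0.001]
force: [0.3, 0.7, -0.3]
opening: 0.0933
```

Emit:
arm_command(rows=[[0.124, -0.297, 0.0, 0, 0, -1, 0.3], [0.124, -0.297, 0.0, 0, 0, -1, 0.3], [0.124, -0.297, 0.0, 0, 0, -1, 0.3], [0.124, -0.297, 0.0, 0, 0, -1, 0.3], [0.124, -0.297, 0.0, 0, 0, -1, 0.3], [0.124, -0.297, 0.0, 0, 0, -1, 0.3], [0.124, -0.297, 0.0, 0, 0, -1, 0.3], [0.124, -0.297, 0.0, 0, 0, -1, 0.3]])

```text
t: 2.02
tool_pos: [0.4818, -0.1317, 0.2665]
orientation: [1.986, 2.434, -0.001]
force: [-1.0, 1.0, -0.2]
opening: 0.0649
```

Emit:
arm_command(rows=[[0, 0, 0, 0, 0, -0.66, 0.3], [0, 0, 0, 0, 0, -0.66, 0.3], [0, 0, 0, 0, 0, -0.66, 0.3], [0, 0, 0, 0, 0, -0.66, 0.3], [0, 0, 0, 0, 0, -0.66, 0.3]])

```text
t: 2.43
tool_pos: [0.4817, -0.1305, 0.2667]
orientation: [2.37, 2.062, -0.0]
force: [-0.3, -0.5, -0.0]
opening: 0.065
```

```bash
python3 - <<'E'
from h import *
s=robot.read_state();print(s["t"],s["tool_pos"],s["orientation"],s["opening"])
c=read_camera("wrist");print(c["cam_to_world"].round(3).tolist());k=[.4816,-.1294,.156]
print(proj(c,k),proj(c,[.4816,-.1294,.171]),s["force"])
cv2.imwrite("pics/w1.png",c["frame"][:,:,::-1])
E
```

```text
2.4333 [ 0.48165733 -0.13048705  0.2667433 ] [ 2.37004060e+00  2.06191758e+00 -2.74135351e-04] 0.06502100368787699
[[0.99, 0.133, 0.037, 0.493], [-0.138, 0.958, 0.253, -0.061], [-0.002, -0.256, 0.967, 0.415], [0.0, 0.0, 0.0, 1.0]]
[274.21391131 205.90135689] [274.08458235 210.88735697] [-0.28916757 -0.54054287 -0.02414993]
```

View pics/w1.png

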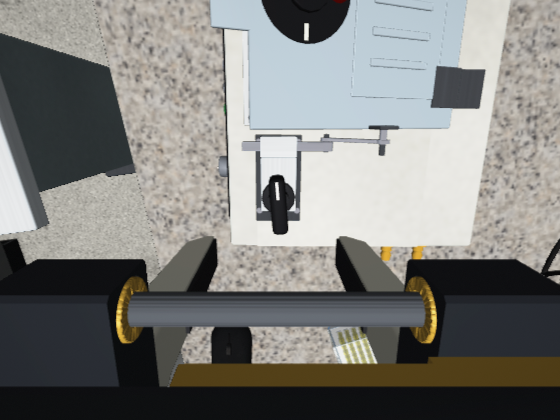

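```bash
python3 - <<'E'
from h import *
c=read_camera("wrist");f=c["frame"]
print(onz(c,277,178,.171),onz(c,281,230,.171))
for z in(.171,.144):
  g=f[165:245,255:310].max(2)<45
m=np.zeros(f.shape[:2],np.uint8);m[160:245,250:310]=(f[160:245,250:310].max(2)<22)*255
cv2.imwrite("pics/w1z.png",cv2.resize(f[150:250,230:330,::-1],None,fx=5.9,fy=5.9))
# deck corners
E
```

```text
[ 0.48746178 -0.10412952  0.171     ] [ 0.48489753 -0.14595981  0.171     ]
```

View pics/w1z.png

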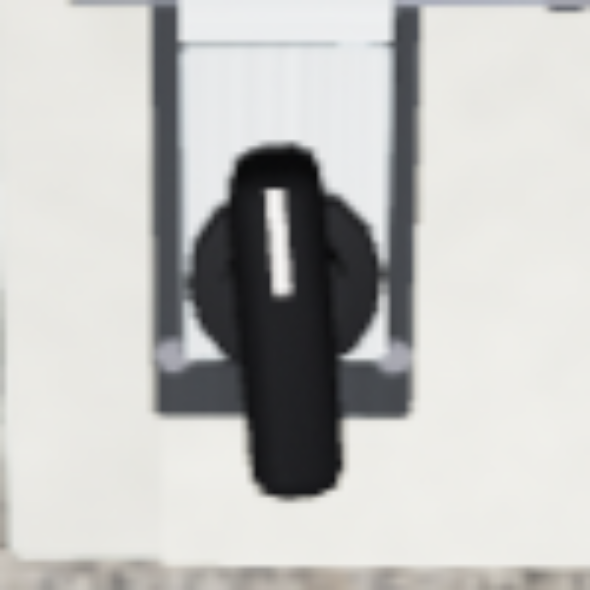

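```bash
python3 - <<'E'
from h import *
c=read_camera("wrist")
print(onz(c,278.5,204.2,.171),onz(c,278.6,197.1,.1365))
for a in [(276,150),(297,490)]: print(onz(c,230+a[0]/5.9,150+a[1]/5.9,.171))
for p in [(231.5,244),(472,245.5)]: print("corner",onz(c,*p,.1))
E
```

```text
[ 0.48584312 -0.124899    0.171     ] [ 0.48578314 -0.12753196  0.1365    ]
[ 0.48762259 -0.10233822  0.171     ]
[ 0.48406317 -0.14861914  0.171     ]
corner [ 0.42964738 -0.17906838  0.1       ]
corner [ 0.67646908 -0.21499395  0.1       ]
```

The knob is at (0.486, -0.126), seen two ways and consistent with the unit corners. Its angle is about 0.07 rad. I'll descend and grip.

Emit:
arm_command(rows=[[0.0055, 0.006, 0, 0, 0, 0.12, 0.4], [0.0055, 0.006, -0.05, 0, 0, 0.12, 0.4], [0.0055, 0.006, -0.09, 0, 0, 0.12, 0.4], [0.0055, 0.006, -0.12, 0, 0, 0.12, 0.4], [0.0055, 0.006, -0.136, 0, 0, 0.12, 0.4], [0.0055, 0.006, -0.136, 0, 0, 0.12, 0.4], [0.0055, 0.006, -0.136, 0, 0, 0.12, 1], [0.0055, 0.006, -0.136, 0, 0, 0.12, 1], [0.0055, 0.006, -0.136, 0, 0, 0.12, 1], [0.0055, 0.006, -0.136, 0, 0, 0.12, 1], [0.0055, 0.006, -0.136, 0, 0, 0.12, 1], [0.0055, 0.006, -0.136, 0, 0, 0.12, 1]], grip_force=20)

```text
t: 3.58
tool_pos: [0.4859, -0.1264, 0.1586]
orientation: [2.305, 2.134, -0.001]
force: [-14.8, 0.5, 11.8]
opening: 0.0203
```

Emit:
arm_command(rows=[[0, 0, 0, 0, 0, 0, 1], [0, 0, 0, 0, 0, 0, 1], [0, 0, 0, 0, 0, 0, 1]])

```text
t: 3.83
tool_pos: [0.4842, -0.1263, 0.1587]
orientation: [-2.303, -2.132, 0.006]
force: [-10.3, 0.6, 5.7]
opening: 0.0168
```

```bash
python3 - <<'E'
from h import *
s=robot.read_state();print(s["t"],s["tool_pos"],s["orientation"],s["opening"],s["force"],s["wrist_torque"])
c=read_camera("wrist")
cv2.imwrite("pics/w2.png",c["frame"][:,:,::-1])
E
```

```text
3.8333 [ 0.48419749 -0.12627121  0.15865911] [-2.303264   -2.13239882  0.00553728] 0.016828682174508634 [-10.2506081    0.60008773   5.70348239] [0.05421026 1.99458806 0.05785839]
```

View pics/w2.png

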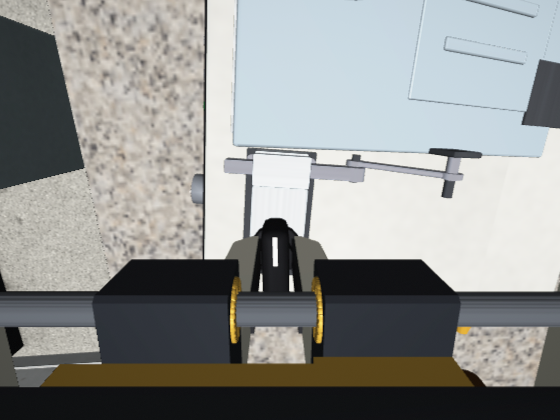

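Emit:
arm_command(rows=[[-0.0025, 0, 0, 0, 0, 0, 1], [-0.0025, 0, 0, 0, 0, 0, 1], [-0.0025, 0, 0, 0, 0, 0, 1]])

```text
t: 4.13
tool_pos: [0.4838, -0.1263, 0.1589]
orientation: [2.305, 2.134, -0.001]
force: [8.6, -0.7, -7.0]
opening: 0.0168
```

Emit:
arm_command(rows=[[0, 0, 0, 0, 0, 0.2, 1], [0, 0, 0, 0, 0, 0.4, 1], [0, 0, 0, 0, 0, 0.6, 1], [0, 0, 0, 0, 0, 0.8, 1], [0, 0, 0, 0, 0, 1, 1], [0, 0, 0, 0, 0, 1, 1], [0, 0, 0, 0, 0, 1, 1]])

```text
t: 4.72
tool_pos: [0.4833, -0.1264, 0.1588]
orientation: [-1.678, -2.655, 0.002]
force: [-3.4, -0.7, 0.9]
opening: 0.0163
```

Low forces and the turn follows. Continue.

Emit:
arm_command(rows=[[0, 0, 0, 0, 0, 0.2, 1], [0, 0, 0, 0, 0, 0.4, 1], [0, 0, 0, 0, 0, 0.6, 1], [0, 0, 0, 0, 0, 0.8, 1], [0, 0, 0, 0, 0, 1, 1], [0, 0, 0, 0, 0, 1, 1], [0, 0, 0, 0, 0, 1, 1]])

```text
t: 5.3
tool_pos: [0.4827, -0.1268, 0.1588]
orientation: [-0.939, -2.997, 0.004]
force: [-4.6, -2.8, 3.0]
opening: 0.0167
```

```bash
python3 - <<'E'
from h import *
s=robot.read_state();print(s["t"],s["tool_pos"],s["orientation"],s["opening"],s["force"],s["wrist_torque"])
c=read_camera("wrist")
cv2.imwrite("pics/w3.png",c["frame"][:,:,::-1])
E
```

```text
5.3 [ 0.48271437 -0.12682902  0.15876735] [-0.93898308 -2.99689944  0.00393897] 0.01671096110211194 [-4.6493863  -2.75000325  3.01754914] [-0.50593937  0.86026238  0.04611656]
```

View pics/w3.png

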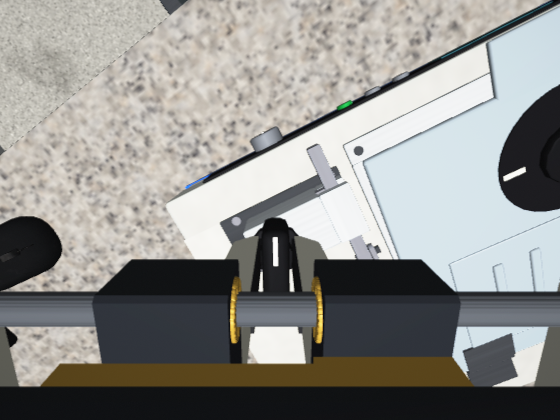

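Emit:
arm_command(rows=[[0, 0, 0, 0, 0, 0.2, 1], [0, 0, 0, 0, 0, 0.35, 1], [0, 0, 0, 0, 0, 0.45, 1], [0, 0, 0, 0, 0, 0.54, 1], [0, 0, 0, 0, 0, 0.58, 1], [0, 0, 0, 0, 0, 0.58, 1], [0, 0, 0, 0, 0, 0.58, 1]])

```text
t: 5.93
tool_pos: [0.4825, -0.1272, 0.1588]
orientation: [-0.481, -3.104, 0.005]
force: [-3.8, -4.4, 1.1]
opening: 0.0164
```

```bash
python3 - <<'E'
from h import *
s=robot.read_state();print(s["t"],s["tool_pos"],s["orientation"],s["opening"],s["force"],s["wrist_torque"])
o=s["orientation"];print((2*np.arctan2(o[1],o[0])-np.pi/2)%np.pi+.1445)
c=read_camera("wrist")
cv2.imwrite("pics/w4.png",c["frame"][:,:,::-1])
E
```

```text
5.9333 [ 0.48251274 -0.12723116  0.15878336] [-0.48072724 -3.10364049  0.00516834] 0.016356669798052847 [-3.81649877 -4.35189246  1.1370529 ] [-0.64665192  0.70218047 -0.10183542]
1.407955823381019
```

View pics/w4.png

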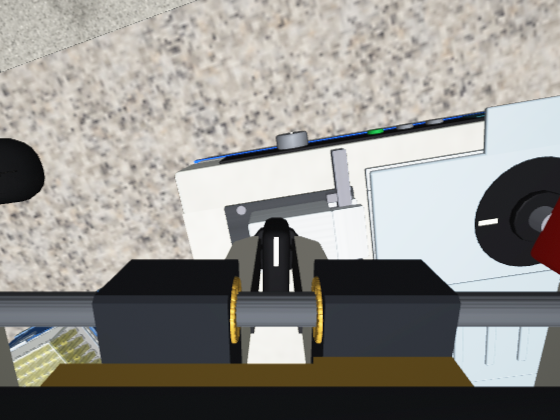

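Emit:
arm_command(rows=[[0, 0, 0, 0, 0, 0, 0.5], [0, 0, 0, 0, 0, 0, 0.5], [0, 0, 0, 0, 0, 0, 0.5], [0, 0, 0.05, 0, 0, 0, 0.5], [0, 0, 0.1, 0, 0, 0, 0.5], [0, 0, 0.115, 0, 0, 0, 0.5], [0, 0.05, 0.115, 0, 0, 0, 0.5], [0.02, 0.1, 0.115, 0, 0, 0, 0.5], [0.04, 0.14, 0.115, 0, 0, 0, 0.5], [0.04, 0.14, 0.115, 0, 0, 0, 0.5], [0.04, 0.14, 0.115, 0, 0, 0, 0.5]])

```text
t: 6.9
tool_pos: [0.5151, -0.0132, 0.2508]
orientation: [-0.475, -3.105, 0.004]
force: [-0.3, -0.4, -2.1]
opening: 0.0467
```

```bash
python3 - <<'E'
from h import *
s=robot.read_state();print(s["t"],s["tool_pos"],s["orientation"],s["opening"],s["force"],s["wrist_torque"])
c=read_camera("wrist")
cv2.imwrite("pics/w5.png",c["frame"][:,:,::-1])
print(proj(c,[.5156,.0252,.157]),proj(c,[.4835,-.1265,.171]))
c=read_camera("side");f=c["frame"][170:250,230:345,::-1]
cv2.imwrite("pics/side5.png",cv2.resize(f,None,fx=6.9,fy=6.9,interpolation=cv2.INTER_CUBIC))
E
```

```text
6.9 [ 0.51508175 -0.01320158  0.25075106] [-0.47511212 -3.10485247  0.00436062] 0.0467038962762591 [-0.31678164 -0.39451129 -2.13194812] [ 0.02173785 -0.00107318 -0.00321758]
[323.97209616 197.74300878] [116.39536255 221.24729554]
```

View pics/w5.png

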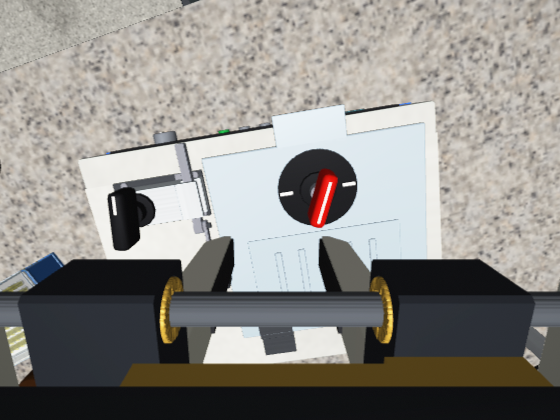

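View pics/side5.png

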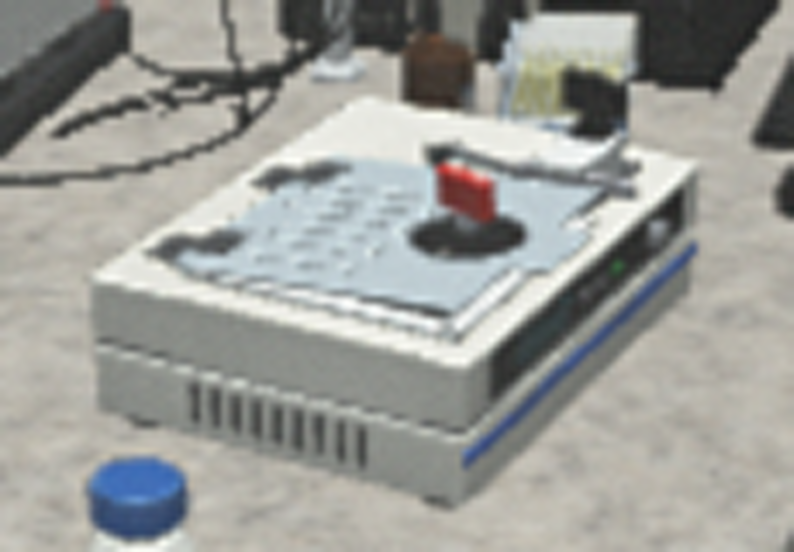

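The panel has sunk. The knob now lies along the view's vertical near (124,217), and the red handle runs from about (333,172) to (318,226). I'll measure its centre and angle.

```bash
cat > fa.py <<'E'
from h import *
c=read_camera("wrist");f=c["frame"].astype(int)
m=((f[...,0]>150)&(f[...,1]<110)).astype(np.uint8)
w=((f.min(2)>225)).astype(np.uint8)
ys,xs=np.where((f[...,0]>110)&(f[...,1]<70)&(f[...,2]<70));print("red",len(xs),xs.min(),xs.max(),ys.min(),ys.max())
z=.157
pts=np.array([onz(c,x,y,z)[:2] for x,y in zip(xs,ys)],np.float32)
r=cv2.minAreaRect(pts*1000);print(r)
v=np.linalg.eigh(np.cov(pts.T))[1][:,1];a=np.arctan2(v[1],v[0]);print("handle dir",a%np.pi,"alpha",((a-np.pi/2+.1445+np.pi/2)%np.pi)-np.pi/2)
x0,x1,y0,y1=260,380,130,250
cv2.imwrite("pics/fz.png",cv2.resize(c["frame"][y0:y1,x0:x1,::-1],None,fx=4.9,fy=4.9))
E
python3 fa.py
```

```text
red 619 313 340 174 227
((517.8905639648438, 24.14548110961914), (11.70140552520752, 42.652503967285156), 58.31789779663086)
handle dir 2.582042510972899 alpha 1.1557461841780023
```

View pics/fz.png

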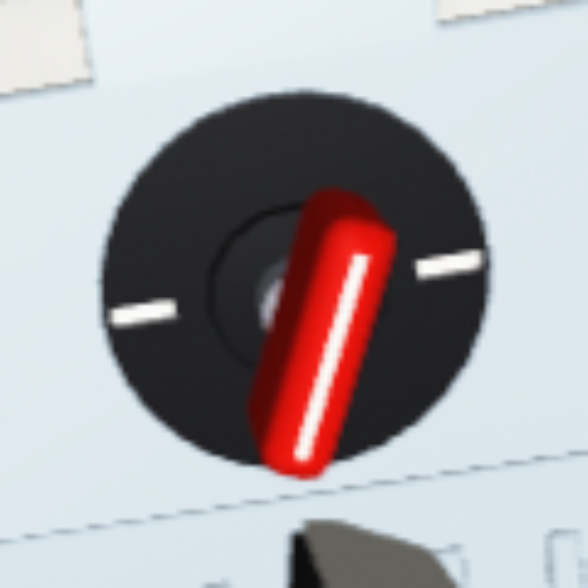

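```bash
python3 - <<'E'
from h import *
c=read_camera("wrist")
P=lambda x,y,z: onz(c,260+x/4.9,130+y/4.9,z)[:2]
a,b=P(361,258,.157),P(302,460,.157);print(a,b,(a+b)/2,np.arctan2(*(a-b)[::-1])%np.pi)
print("top mid",P(330,349,.157))
a,b=P(142,312,.117),P(449,265,.117);print(a,b,(a+b)/2,np.arctan2(*(a-b)[::-1])%np.pi)
E
```

```text
[0.50584093 0.0326588 ] [0.5346451  0.01520206] [0.52024302 0.02393043] 2.5967371098646272
top mid [0.51837196 0.02427852]
[ 0.51285258 -0.00341376] [0.52119731 0.05179509] [0.51702494 0.02419066] 1.420783370461356
```

Handle centre is about (0.517, 0.024), fastener angle about +1.17 rad, and the marks run along yaw -0.15. I'll grip it.

Emit:
arm_command(rows=[[0.0025, 0.046, 0, 0, 0, -0.2, 0.5], [0.0025, 0.046, 0, 0, 0, -0.46, 0.5], [0.0025, 0.046, -0.05, 0, 0, -0.46, 0.5], [0.0025, 0.046, -0.09, 0, 0, -0.46, 0.5], [0.0025, 0.046, -0.12, 0, 0, -0.46, 0.5], [0.0025, 0.046, -0.135, 0, 0, -0.46, 0.5], [0.0025, 0.046, -0.135, 0, 0, -0.46, 1], [0.0025, 0.046, -0.135, 0, 0, -0.46, 1], [0.0025, 0.046, -0.135, 0, 0, -0.46, 1], [0.0025, 0.046, -0.135, 0, 0, -0.46, 1], [0.0025, 0.046, -0.135, 0, 0, -0.46, 1]], grip_force=15)

```text
t: 8.02
tool_pos: [0.5176, 0.0207, 0.1445]
orientation: [0.852, 3.022, -0.004]
force: [6.9, 9.5, 0.7]
opening: 0.0181
```

```bash
python3 - <<'E'
from h import *
s=robot.read_state();print(s["t"],s["tool_pos"],s["orientation"],s["opening"],s["force"],s["wrist_torque"])
c=read_camera("wrist")
cv2.imwrite("pics/w6.png",c["frame"][:,:,::-1])
E
```

```text
8.0167 [0.51756853 0.02071209 0.14453125] [ 0.85167508  3.02230998 -0.0035155 ] 0.018096348477789237 [6.89712573 9.51772541 0.73922311] [ 1.82354465 -1.30723996 -0.02055646]
```

View pics/w6.png

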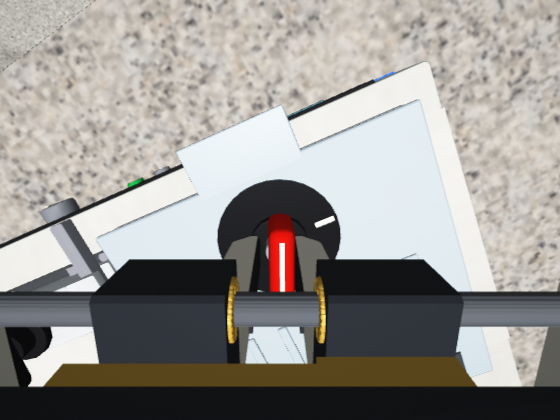

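Emit:
arm_command(rows=[[0.001, 0.002, 0, 0, 0, 0, 1], [0.001, 0.002, 0, 0, 0, 0, 1], [0.001, 0.002, 0, 0, 0, 0, 1], [0.001, 0.002, 0, 0, 0, 0, 1]])

```text
t: 8.4
tool_pos: [0.5187, 0.0225, 0.1448]
orientation: [0.851, 3.022, -0.003]
force: [-2.7, -5.5, -1.1]
opening: 0.0143
```

Emit:
arm_command(rows=[[0, 0, 0, 0, 0, -0.2, 1], [0, 0, 0, 0, 0, -0.4, 1], [0, 0, 0, 0, 0, -0.6, 1], [0, 0, 0, 0, 0, -0.8, 1], [0, 0, 0, 0, 0, -1, 1], [0, 0, 0, 0, 0, -1, 1], [0, 0, 0, 0, 0, -1, 1]])

```text
t: 8.98
tool_pos: [0.5172, 0.0212, 0.1444]
orientation: [-1.607, -2.699, 0.01]
force: [-5.5, -6.2, -1.1]
opening: 0.0143
```

Emit:
arm_command(rows=[[0, 0, 0, 0, 0, -0.2, 1], [0, 0, 0, 0, 0, -0.4, 1], [0, 0, 0, 0, 0, -0.6, 1], [0, 0, 0, 0, 0, -0.8, 1], [0, 0, 0, 0, 0, -1, 1], [0, 0, 0, 0, 0, -1, 1], [0, 0, 0, 0, 0, -1, 1]])

```text
t: 9.57
tool_pos: [0.5152, 0.0207, 0.1435]
orientation: [-2.249, -2.188, 0.016]
force: [-5.8, -2.6, -3.5]
opening: 0.0142
```

```bash
python3 - <<'E'
from h import *
s=robot.read_state();print(s["t"],s["tool_pos"],s["orientation"],s["opening"],s["force"],s["wrist_torque"])
o=s["orientation"];print(np.degrees((2*np.arctan2(o[1],o[0])-np.pi/2)%np.pi))
c=read_camera("wrist")
cv2.imwrite("pics/w7.png",c["frame"][:,:,::-1])
E
```

```text
9.5667 [0.51524927 0.02074912 0.1434649 ] [-2.24873584 -2.18765623  0.01568208] 0.014190856761217722 [-5.82868031 -2.63276768 -3.51597592] [-0.57419926  1.30679849  0.00234494]
178.422419481755
```

View pics/w7.png

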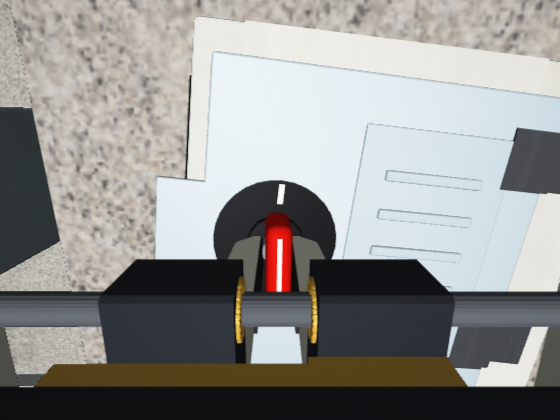

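Emit:
arm_command(rows=[[0, 0, 0, 0, 0, -0.15, 1], [-0.001, 0, 0, 0, 0, -0.23, 1], [-0.001, 0, -0.002, 0, 0, -0.23, 1], [-0.0015, 0, -0.004, 0, 0, -0.23, 1], [-0.002, 0, -0.007, 0, 0, -0.23, 1], [-0.003, 0, -0.01, 0, 0, -0.23, 1], [-0.003, 0, -0.012, 0, 0, -0.23, 1], [-0.003, 0, -0.012, 0, 0, -0.23, 1], [-0.003, 0, -0.012, 0, 0, -0.23, 1]])

```text
t: 10.37
tool_pos: [0.5137, 0.0209, 0.1352]
orientation: [-2.375, -2.051, 0.013]
force: [-2.1, 0.6, 6.9]
opening: 0.0143
```

```bash
cat > look.py <<'E'
import sys
from h import *
n=sys.argv[1]
s=robot.read_state();print(s["t"],s["tool_pos"],s["orientation"],s["opening"],s["force"],s["wrist_torque"])
o=s["orientation"];print(np.degrees((2*np.arctan2(o[1],o[0])-np.pi/2)%np.pi))
c=read_camera("wrist")
cv2.imwrite(f"pics/w{n}.png",c["frame"][:,:,::-1])
c=read_camera("side");f=c["frame"][170:250,230:345,::-1]
cv2.imwrite(f"pics/side{n}.png",cv2.resize(f,None,fx=6.9,fy=6.9,interpolation=cv2.INTER_CUBIC))
E
python3 look.py 8
```

```text
10.3667 [0.51365182 0.02086788 0.13520852] [-2.37517001 -2.05075304  0.0126696 ] 0.014275941961111198 [-2.08677282  0.58727435  6.87603118] [0.00704448 0.43389645 0.03404139]
171.61551568125998
```

View pics/w8.png

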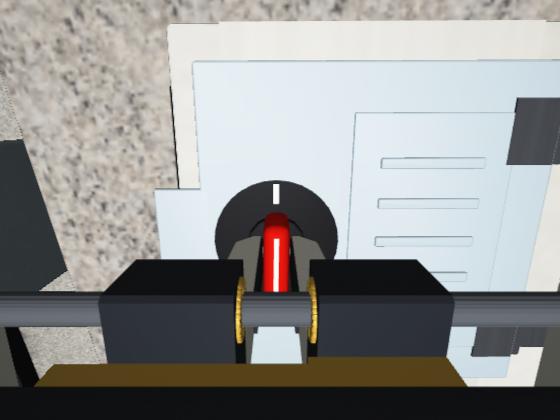

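View pics/side8.png

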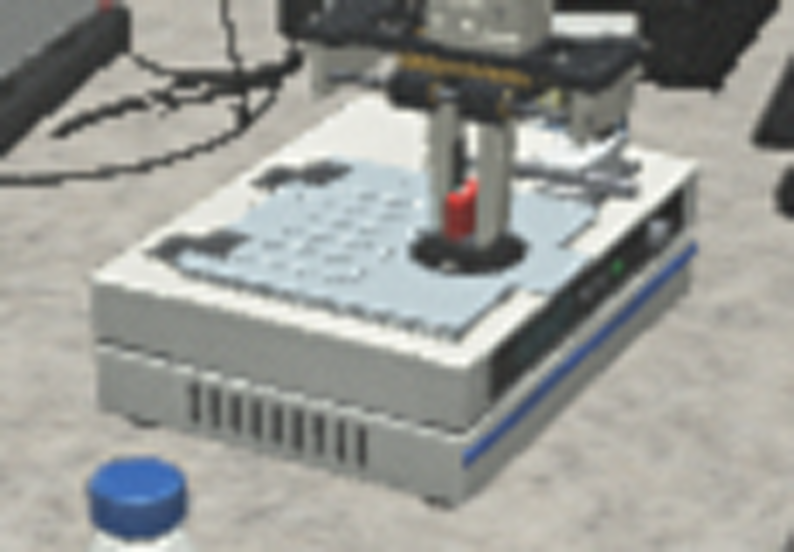

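The handle lies in line with the white mark (both at column 276), and the panel is on the gasket at 7 N. Press further.

Emit:
arm_command(rows=[[0, 0, -0.002, 0, 0, 0, 1], [0, 0, -0.004, 0, 0, 0, 1], [0, 0, -0.006, 0, 0, 0, 1], [0, 0, -0.007, 0, 0, 0, 1], [0, 0, -0.007, 0, 0, 0, 1], [0, 0, -0.007, 0, 0, 0, 1]], grip_force=20)

```text
t: 10.97
tool_pos: [0.5138, 0.021, 0.1335]
orientation: [-2.374, -2.053, 0.012]
force: [-17.5, 0.1, 30.8]
opening: 0.0143
```

Emit:
arm_command(rows=[[-0.001, 0, -0.003, 0, 0, 0, 1], [-0.001, 0, -0.003, 0, 0, 0, 1], [-0.001, 0, -0.003, 0, 0, 0, 1], [-0.001, 0, -0.003, 0, 0, 0, 1]])

```text
t: 11.3
tool_pos: [0.5137, 0.021, 0.1336]
orientation: [-2.374, -2.055, 0.01]
force: [-8.2, 0.2, 17.7]
opening: 0.0142
```

```bash
python3 look.py 9
```

```text
11.3 [0.51365703 0.0209704  0.1336462 ] [-2.37405686 -2.0550395   0.01015113] 0.014222963912714411 [-8.21626661  0.18599017 17.73144569] [-0.01439962  1.68522975  0.04311153]
171.76046958832526
```

View pics/w9.png

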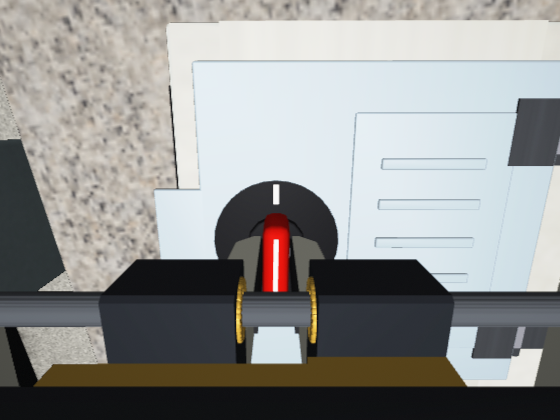

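View pics/side9.png

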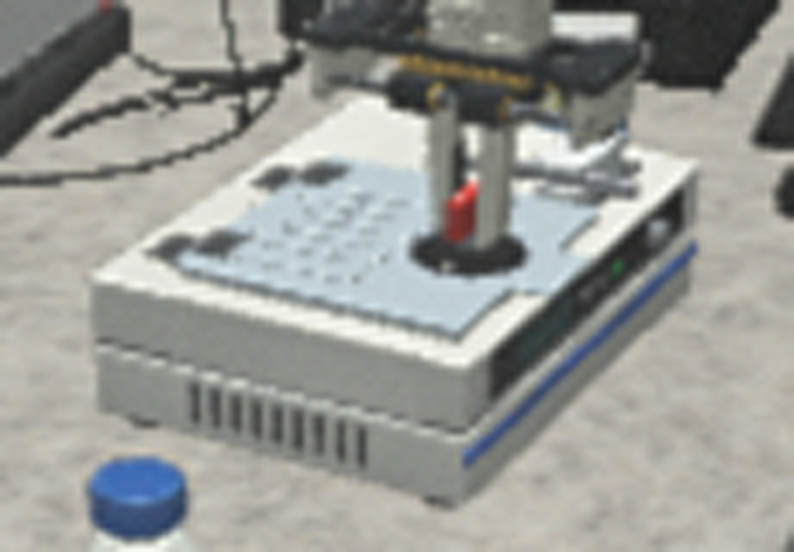

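Emit:
arm_command(rows=[[-0.001, 0, -0.0035, 0, 0, 0, 1], [-0.001, 0, -0.0035, 0, 0, 0, 1], [-0.001, 0, -0.0035, 0, 0, 0, 1], [-0.001, 0, -0.0035, 0, 0, 0, 1], [-0.001, 0, -0.0035, 0, 0, 0, 1], [-0.001, 0, -0.0035, 0, 0, 0, 1], [-0.001, 0, -0.0035, 0, 0, 0, 1], [-0.001, 0, -0.0035, 0, 0, 0, 1]])

```text
t: 12.07
tool_pos: [0.5136, 0.021, 0.1336]
orientation: [-2.374, -2.057, 0.008]
force: [-8.3, 0.4, 18.6]
opening: 0.014
```

```bash
python3 - <<'E'
from h import *
for i in range(4):
    c=read_camera("top");s=robot.read_state();print(s["t"],s["tool_pos"],s["force"])
cv2.imwrite("pics/topf.png",cv2.resize(c["frame"][150:260,250:390,::-1],None,fx=5.5,fy=5.4,interpolation=cv2.INTER_CUBIC))
E
```

```text
12.1167 [0.51361055 0.02094033 0.13363096] [-9.24069978  0.56196475 19.32839359]
12.1667 [0.51362183 0.0209642  0.13364068] [-9.20242956  0.37647026 18.5818158 ]
12.2167 [0.51361191 0.02098489 0.13361278] [-9.17416204  0.26501541 19.50206407]
12.2667 [0.51363717 0.02095431 0.13364093] [-8.41881967  0.50659398 18.61387246]
```

View pics/topf.png

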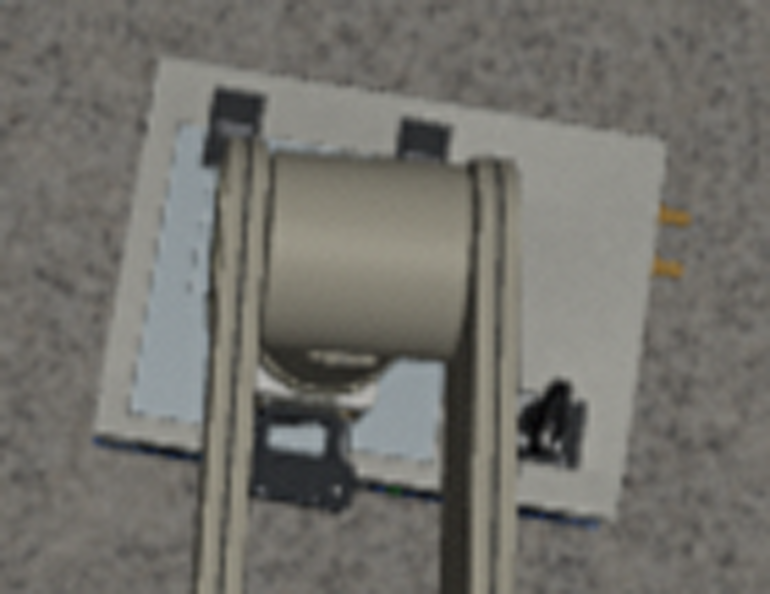

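The knob's bar near (550,420) still stands open, and the pressing force is steady at about 19 N. I'll hand the job in.

```bash
python3 -c "
from plant import ticket
print(ticket.close_job())"
```

```text
the job is handed in; nothing more can be done
None
```

I handed the job in at about 12.3 s, with the arm still holding the panel pressed down and the fastener unlocked.

- **Clamp knob:** I turned it anticlockwise to about 1.4 rad, where the torque changed sign as if at the stop. The panel then sank, and the last top picture shows the knob still open.
- **Fastener:** I turned the T handle clockwise from about 1.17 rad. In the last wrist picture it lines up with the visible white mark, the other mark being hidden behind the gripper. By the jaw angle it is within about 0.01 rad of zero.
- **Panel:** It is pressed with a steady 19 N or so, against the 9 N needed. About 10 mm of travel from the tab, then a hard stop, suggests it is flush. Raising the force from 18 to 31 N moved it only about 0.1 mm. No camera view was fine enough to measure the panel angle directly.

**Disagreements:** the wrist camera placed the knob about 3 mm off in x from where the grip found it, which I corrected from the force reading. A side force of about 8–9 N remained in the hold.

I moved nothing near the other things on the bench, but I did not check them all individually at the end.

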